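# Pack up the tool case

### The job

Pack up the open tool case on the bench with pushes of the fingertips only: first fold the upright tool panel all the way down into the case, then swing the lid over it until it is fully shut. Do not grip or pinch the panel or the lid, do not close the lid over a raised panel, and leave the other things on the bench where they are.

Things in the scene. Friction and masses are not known exactly. Their poses are not given: they have to be found in the camera images.
- case: the black tool case, 280 mm (its x) by 240 mm (its y) and 90 mm high to the rim, walls 6 mm, heavy, does not move. Origin: centre of its underside on the bench. Both hinge lines run along its x: the lid's on its +y side, the panel's on its -y side; clasps and carrying handle are on the -y outside
- flap (a joint): angle (rad) of the tool panel inside the case: 0 = folded flat, its outer face 2 mm below the rim; about 1.57 = upright; starts at 1.3 to 1.65. A stiff friction hinge: it stays where it is left, about 2 N at its edge moves it, and there is no catch or spring
- flap_hinge (a point): middle of the panel's hinge line, in its outer face: 106 mm from the case's origin towards the case's -y, 88 mm above the bench
- flap_edge (a point): middle of the panel's free edge, in its outer face, 170 mm from the hinge. The panel is a bare aluminium sheet 250 mm long (case x) by 170 mm and 6 mm thick; when upright its bare outer face looks to the case's -y and the tools clipped on it (18 mm deep) look to +y, towards the lid; it folds towards +y and down
- lid (a joint): angle (rad) of the lid: 0 = shut on the rim, 1.57 = upright, starts at 1.65 to 1.95 (leaning outward a little). A stiff friction hinge: it stays where it is left and does not fall shut; up to 4 N at its edge moves it, no catch or spring
- lid_hinge (a point): middle of the lid's hinge line, at its underside: 120 mm from the case's origin towards the case's +y, 90 mm above the bench
- lid_edge (a point): middle of the lid's free edge, in its outer (top) face: 240 mm from the hinge along the lid and 27.5 mm outward from its underside. The lid is a black slab 280 mm (case x) by 240 mm, 27.5 mm thick, with a grey foam lining inside; open, its outer face looks to the case's +y; shut, its top is 118 mm above the bench
- mug_mid (a point): bystander: white mug, 80 mm across, 90 mm high; the point is at its centre, half-way up
- jar_mid (a point): bystander: amber jar with black cap, 52 mm across, 70 mm high; point at its centre
- spool_mid (a point): bystander: metal spool, 56 mm across, 40 mm high; point at its centre
- tape_mid (a point): bystander: roll of clear tape lying flat, 90 mm across, 25 mm high; point at its centre
- valve_mid (a point): bystander: glass amplifier valve standing on its black base, 38 mm across, 84 mm high; point at its centre
- driver_grip (a point): bystander: screwdriver with black handle lying on the bench; point at the middle of its handle
- meter_mid (a point): bystander: grey hand-held meter lying flat, 140 by 75 mm, 35 mm high; point at its centre

How it is judged:
By the outcome, as a careful person would: the job done as asked, in the order asked, and still so for the second after the job is handed in, with the robot touching nothing.
It also fails if it takes over 67 s, if anything falls off the work surface, if the arm or the gripper's body presses on something with over 40 N, if the wrist force passes 120 N, or if a joint passes its speed limit or range.

### The arm

A 6-joint arm with a two-finger parallel gripper is mounted at the origin on the work surface. World frame = base frame: x ahead of the robot, y to its left, z up, the work surface at z = 0. Lengths are in mm, angles in rad, forces in N, time in s.
With the tool pointing down it reaches from about 400 to 925 mm from the base axis. Payload 12.5 kg.
Tool frame: the origin (TCP) lies at the very end of the fingers, on their centre line; the grasp point (between the pads) lies env.grip_point_offset behind it (env.grip_point_offset is the distance from the TCP to the grasp point, in mm); y points along the fingers, z is the direction in which the jaws open and shut, and the axes are right-handed (so a half turn about y gives the same grasp; the last joint's range is limited). The gripper opens to 95 mm and grips with 3 to 60 N. Pads are 20 mm wide; open, the fingers measure 119 mm over their backs; the gripper's body (75 mm by 180 mm) begins 59 mm behind the grasp point.
Start: joints at [-1.386, 0.491, 1.559, -0, 1.092, -0.106], TCP at [179.223, -598.774, 180.361] pointing down, gripper open.
Joint ranges: [-3.1, 3.1], [-0.84, 2.19], [0.05, 2.79], [-1.13, 4.28], [0.06, 2.93], [-2.69, 2.69]. Speed limits (rad/s): [2.22, 2.22, 2.79, 3.14, 3.14, 3.14].

### API

Orientations are given as [roll, pitch, yaw] about the fixed x, y, z axes, in that order (R = Rz(yaw) Ry(pitch) Rx(roll)).
In Python, from cell import readout, read_camera, env, nets gives the robot as it stands.
- The arm moves only by the tool apply_moves, never from a script. Its argument "increments" is a list of rows, each a list of 3 entries, a list of its own where there are three numbers: the shift along the tool's x, y, z in cm, then the turn, a rotation vector about the tool's x, y, z in degrees, then the finger opening in cm, from 0 to 9.51. A call has exactly 5 rows; each row shifts and turns the pose as measured when the row begins, along the tool's axes as they then stand; what a row does not reach is not made up. A row lasts 1/8 s, in which the tool goes at most 62.5 mm and 10.7 degrees, less where a joint would pass 70% of its speed; a pose out of reach is approached as far as the arm can. A call with a gripper value outside its range is refused whole. The fingers move at their own pace and stop on an object; the grip force is fixed at half the most. Time passes only in rows, so rows that do not move let the fingers close, or fill a call up. It gives the time, the measured TCP pose, the force and the opening at its end, in the units of the state.
- readout.state(): the state, without advancing time (a new reading comes with each control period).
- read_camera(name): name is "scene" or "top" or "wrist"; returns a dict with "img" (400x640x3 uint8, red, green, blue), "vfov" (degrees; the focal length in pixels is half the picture's height over the tangent of half this angle, whatever the lens; pixels are square), "cx", "cy" (the principal point, pixels), "distortion" ([k1, k2, p1, p2, k3] as OpenCV has them; the pictures are not rectified), "rvec" (rotation vector, rad) and "tvec" (3), from world to camera coordinates, as OpenCV has them; the wrist camera has in their place "mount" (4x4, takes a point from camera to tool coordinates, whose origin is the TCP and whose axes are the tool frame's). Camera axes: x right, y down, z forward; pixel columns grow to the right and rows downward; lengths in mm; the calibration is good to about 2 mm. A picture is of the moment at which its call begins: read the wrist's pose just before it. There is no depth.
- env.job_done(): hands the job in, once; it reports no verdict.
Trained networks look in a picture, given as the dict that the camera call returned (one of the last four; its "shot" number tells which), for a name from the list of things; names that differ only in an ending like _2 or _b are one class to them, and where a whole thing is asked for, a point or a joint stands for the part that bears it (a point fixed in the world has none). Each returns a list of dicts, best first, with "confidence" (0 to 1); they miss things now and then, are a little off and sometimes report something else, mostly with a low value. They report only what shows in the picture. A call takes as long as a camera call.
- nets.look_for(picture, thing): "point" ([x, y, z] in mm, in the coordinates of the camera as it stood for that picture, good to about 4 mm: the middle of the surface that is visible of it).
- nets.mark_of(picture, thing): "point" ([x, y, z] in mm, in the coordinates of the camera as it stood for that picture, good to about 4 mm: a listed point, or the origin of a listed thing).
The state is a dict: "t": time; "joints": joint angles; "qvel": joint speeds; "tau": joint torques, N m; "eef_pos": TCP position; "tcp_rot": TCP orientation; "ft_force": force on the tool from outside, world axes, zero at the start; "moment": the same for the moment, N m; "opening": opening from 0.0 (shut) to 1.0 (fully open).
Only numpy, scipy, OpenCV 4.12 (cv2) and the standard library are available. Lean on these libraries where they do the work, as an engineer would, in place of code of your own. Each camera call takes 0.05 s, during which the arm holds its last target. There are 200 camera calls.

## Working session

There is one attempt and no reset: what is moved stays moved. The work goes in short steps, Python scripts to look and compute and a tool call to move; the robot and the scene stay as the last step left them, time stands still between calls to the robot, and variables do not carry over. Pictures are saved under pics/ and viewed, about 8 in all and at most 12, crops included, and the job is handed in when it is done.

Besides the shell and the picture viewer there is one more tool, called after ">>>" as name([rows], argument=value, ...), one row to a line, values as JSON. apply_moves: Moves the arm, as the interface text tells. Its arguments: {"type":"object","properties":{"increments":{"type":"array"}},"required":["increments"]}

```bash
ls; mkdir -p pics; cat > h.py <<'E'
import numpy as np, cv2
from scipy.spatial.transform import Rotation as R
from cell import readout, read_camera, env, nets
def tool():
    s=readout.state(); return np.array(s['eef_pos']),s
def w2c(p): return cv2.Rodrigues(np.array(p['rvec'],float))[0],np.array(p['tvec'],float).ravel()
def toworld(p,x):
    r,t=w2c(p); return r.T@(np.array(x)-t)
E
python3 - <<'E'
from h import *
s=readout.state(); print(s)
names="case flap_hinge flap_edge lid_hinge lid_edge mug_mid jar_mid spool_mid tape_mid valve_mid driver_grip meter_mid".split()
for c in ("scene","top"):
    p=read_camera(c); cv2.imwrite(f"pics/{c}0.png",p['img'][:,:,::-1])
    for n in names:
        for d in nets.mark_of(p,n)[:2]:
            print(c,n,round(d['confidence'],2),toworld(p,d['point']).round(0))
print(env.grip_point_offset)
E
```

```text
pics
{'t': 0.0, 'joints': array([-1.38558253e+00,  4.91577627e-01,  1.55944419e+00, -9.98558450e-06,
        1.09167204e+00, -1.05601965e-01]), 'qvel': array([ 8.45875355e-04, -8.53722697e-04, -1.18759736e-03,  1.08009743e-03,
       -4.18751270e-05,  7.68872391e-04]), 'tau': array([ 3.79756355e-03, -6.12637353e+01, -2.58179176e+01,  6.94838399e-02,
        4.82169958e-02, -9.80644472e-05]), 'eef_pos': array([ 179.17635958, -598.48278753,  179.75234724]), 'tcp_rot': array([-1.57189234e+00,  1.07267159e-04, -2.85077234e+00]), 'ft_force': array([0.08707182, 0.44616377, 0.19596883]), 'moment': array([ 0.04241147, -0.00827893,  0.00449235]), 'opening': 1.0013504333558596}
scene case 0.56 [611. -53.   1.]
scene flap_hinge 0.87 [ 649. -146.   83.]
scene flap_hinge 0.63 [ 607. -288.   47.]
scene flap_edge 0.79 [ 652. -143.  255.]
scene lid_hinge 0.93 [566.  58.  91.]
scene lid_edge 0.77 [527. 145. 313.]
scene mug_mid 0.58 [ 605. -286.   43.]
scene jar_mid 0.79 [ 787. -197.   36.]
scene spool_mid 0.82 [415. 116.  18.]
scene spool_mid 0.71 [530. 147. 313.]
scene tape_mid 0.7 [595. 201.  13.]
scene tape_mid 0.44 [ 649. -145.  256.]
scene valve_mid 0.79 [792. -33.  44.]
scene driver_grip 0.73 [ 606. -287.   46.]
scene driver_grip 0.69 [ 740. -292.   19.]
scene meter_mid 0.79 [518. 444.  20.]
scene meter_mid 0.72 [608. -51.   3.]
top case 0.79 [606. -45.   1.]
top flap_hinge 0.6 [ 648. -151.   90.]
top flap_edge 0.95 [ 649. -145.  263.]
top flap_edge 0.34 [ 601. -289.   46.]
top lid_hinge 0.9 [563.  60.  89.]
top lid_hinge 0.31 [789. -36.  42.]
top lid_edge 0.85 [524. 153. 312.]
top lid_edge 0.69 [511. 441.  15.]
top mug_mid 0.62 [ 599. -289.   44.]
top mug_mid 0.18 [609. -46.   3.]
top jar_mid 0.61 [ 787. -190.   38.]
top spool_mid 0.66 [ 598. -287.   48.]
top tape_mid 0.72 [595. 198.  14.]
top valve_mid 0.61 [791. -36.  42.]
top driver_grip 0.94 [ 737. -289.    8.]
top meter_mid 0.63 [512. 442.  15.]
18.8
```

View pics/scene0.png

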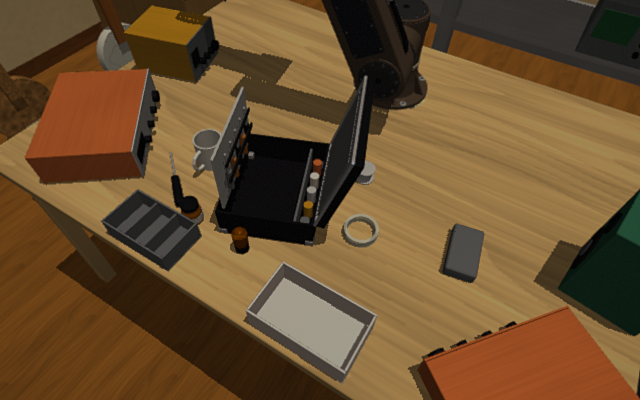

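View pics/top0.png

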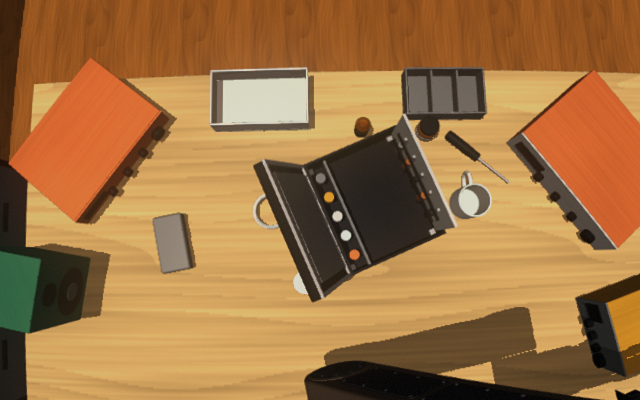

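The pictures agree with the networks. The case stands at about (608,-51) with yaw about 22° (top px 385,195). The panel is upright at about 1.55, on the mug side (px 425,175). The lid leans away at about 1.87 (px 290,230), with the tape and spool on its far side. I'll lift, close the fingers and turn so that tool x = -case y and tool z = case x.

>>> apply_moves([
  [[0,-6,0],[0,0,0],0],
  [[0,-6,0],[0,0,0],0],
  [[0,0,0],[0,-10.5,0],0],
  [[0,0,0],[0,-10.5,0],0],
  [[0,0,0],[0,-10.5,0],0],
])

```text
t: 1.92
eef_pos: [179.2, -598.6, 304.5]
tcp_rot: [-1.571, -0.0, -2.287]
ft_force: [-0.2, 0.5, -0.1]
opening: 0.531
```

>>> apply_moves([
  [[0,0,0],[0,-10.5,0],0],
  [[0,0,0],[0,-10.5,0],0],
  [[0,0,0],[0,-10.5,0],0],
  [[0,0,0],[0,-10.5,0],0],
  [[0,0,0],[0,-10.5,0],0],
])

```text
t: 2.55
eef_pos: [179.2, -598.5, 304.6]
tcp_rot: [-1.571, -0.0, -1.35]
ft_force: [-0.3, 0.1, 0.6]
opening: 0.02
```

```bash
cat >> h.py <<'E'
YAW=np.radians(22.0); O=np.array([608.,-51,0])
def caseR(): return R.from_euler('z',YAW).as_matrix()
def incase(p): return caseR().T@(np.array(p)-O)
def Rtool(s): return R.from_euler('xyz',s['tcp_rot']).as_matrix()
Rwant=lambda: caseR()@np.array([[0,0,1],[-1,0,0],[0,-1,0]],float)
def plan(target):  # target in case frame -> increments in tool axes
    s=readout.state(); Rt=Rtool(s); p=np.array(s['eef_pos'])
    d=Rt.T@(caseR()@np.array(target,float)+O-p)/10
    rv=R.from_matrix(Rt.T@Rwant()).as_rotvec(degrees=True)
    print('t',round(s['t'],2),'case pos',incase(p).round(1),'F',(caseR().T@s['ft_force']).round(1),'op',round(s['opening'],2)); print('shift cm',d.round(2),'turn',rv.round(1),'q',np.round(s['joints'],2))
E
python3 - <<'E'
from h import *
plan([0,-165,240])
plan([0,-165,300])
# refine case fit from several looks
import numpy as np
loc={'case':[0,0,0],'flap_hinge':[0,-106,88],'lid_hinge':[0,120,90]}
for n in ('case','flap_hinge','lid_hinge','flap_edge','lid_edge'):
    for c in ("scene","top"):
        v=[]
        for k in range(2):
            p=read_camera(c); d=nets.mark_of(p,n)
            if d: v.append(toworld(p,d[0]['point']))
        for x in v: print(n,c,x.round(0),incase(x).round(0))
E
```

```text
t 2.55 case pos [-602.7 -347.   304.6] F [-0.3  0.2  0.6] op 0.02
shift cm [-27.73   6.45  56.52] turn [ 0.  -9.3  0. ] q [-1.39  0.4   1.38  0.    1.36 -1.61]
t 2.55 case pos [-602.7 -347.   304.6] F [-0.3  0.2  0.6] op 0.02
shift cm [-27.73   0.45  56.52] turn [ 0.  -9.3  0. ] q [-1.39  0.4   1.38  0.    1.36 -1.61]
case scene [613. -52.   4.] [ 4. -2.  4.]
case scene [613. -51.   2.] [ 5. -1.  2.]
case top [609. -48.   1.] [2. 2. 1.]
case top [611. -46.   4.] [4. 3. 4.]
flap_hinge scene [ 652. -149.   87.] [   4. -107.   87.]
flap_hinge scene [ 650. -148.   86.] [   2. -106.   86.]
flap_hinge top [ 648. -150.   88.] [  -0. -106.   88.]
flap_hinge top [ 650. -150.   89.] [   1. -108.   89.]
lid_hinge scene [565.  58.  92.] [  1. 117.  92.]
lid_hinge scene [420. 114.  15.] [-112.  223.   15.]
lid_hinge top [565.  59.  89.] [  2. 118.  89.]
lid_hinge top [564.  58.  92.] [  0. 117.  92.]
flap_edge scene [ 650. -144.  254.] [   4. -102.  254.]
flap_edge scene [ 649. -141.  257.] [  4. -98. 257.]
flap_edge top [ 649. -142.  261.] [   4. -100.  261.]
flap_edge top [ 650. -144.  260.] [   4. -102.  260.]
lid_edge scene [529. 150. 310.] [  2. 216. 310.]
lid_edge scene [527. 149. 314.] [  0. 216. 314.]
lid_edge top [527. 154. 308.] [  2. 221. 308.]
lid_edge top [527. 151. 308.] [  1. 217. 308.]
```

>>> apply_moves([
  [[0,0,0],[0,-9.3,0],0],
  [[-1.6,0,5.5],[0,0,0],0],
  [[-1.6,0,5.5],[0,0,0],0],
  [[-1.6,0,5.5],[0,0,0],0],
  [[-1.6,0,5.5],[0,0,0],0],
])

```text
t: 5.18
eef_pos: [361.5, -455.8, 303.8]
tcp_rot: [-1.571, -0.0, -1.194]
ft_force: [-0.7, -0.6, -0.3]
opening: 0.008
```

>>> apply_moves([
  [[-1.6,0,5.5],[0,0,0],0],
  [[-1.6,0,5.5],[0,0,0],0],
  [[-1.6,0,5.5],[0,0,0],0],
  [[-1.6,0,5.5],[0,0,0],0],
  [[-1.6,0,5.5],[0,0,0],0],
])

```text
t: 5.8
eef_pos: [594.6, -273.4, 304.7]
tcp_rot: [-1.57, -0.002, -1.194]
ft_force: [0.6, -0.0, 0.4]
opening: 0.002
```

```bash
python3 - <<'E'
from h import *
plan([0,-160,235])
E
```

```text
t 5.8 case pos [ -95.7 -201.2  304.7] F [ 0.5 -0.2  0.4] op 0.0
shift cm [-4.21  6.96  9.54] turn [-0.  -0.4  0.1] q [-0.53  0.45  1.3  -0.    1.39 -0.91]
```

>>> apply_moves([
  [[-0.5,3,5],[0,-0.4,0],0],
  [[-1.5,4,4.6],[0,0,0],0],
  [[-2,0.5,0],[0,0,0],0],
  [[0,0,0],[0,0,0],0],
  [[0,0,0],[0,0,0],0],
])

```text
t: 6.42
eef_pos: [673.7, -196.3, 227.4]
tcp_rot: [-1.57, -0.003, -1.182]
ft_force: [-0.1, 0.2, 0.1]
opening: 0.006
```

```bash
python3 - <<'E'
from h import *
plan([0,-116,228])
for th in np.radians([80,70,60,50,40,30,20,10,0]): print(round(np.degrees(th)),(-116+140*np.cos(th)).round(0),(88+140*np.sin(th)).round(0))
p=read_camera('scene'); cv2.imwrite('pics/s1.png',cv2.resize(p['img'][50:280,130:450,::-1],None,fx=2.2,fy=2.2))
E
```

```text
t 6.42 case pos [   6.4 -159.4  227.4] F [0.  0.3 0.1] op 0.01
shift cm [-4.34 -0.07 -0.63] turn [-0.1  0.2  0.2] q [-0.38  0.57  1.29 -0.    1.28 -0.76]
80 -92.0 226.0
70 -68.0 220.0
60 -46.0 209.0
50 -26.0 195.0
40 -9.0 178.0
30 5.0 158.0
20 16.0 136.0
10 22.0 112.0
0 24.0 88.0
```

View pics/s1.png

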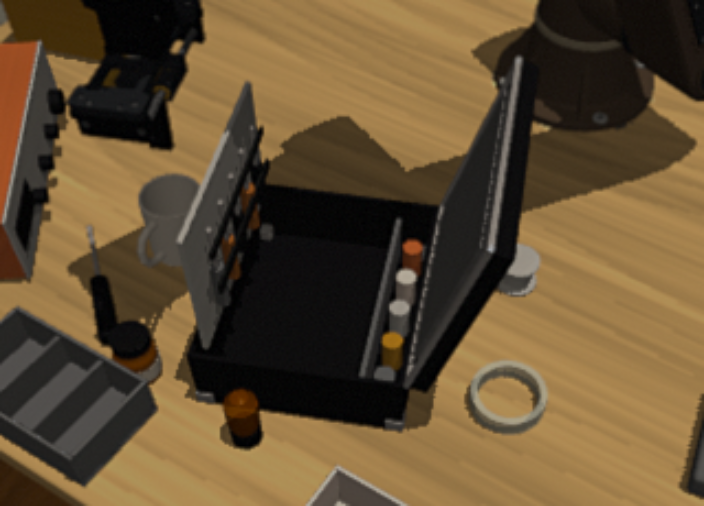

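```bash
python3 - <<'E'
from h import *
p=read_camera('scene'); s=readout.state()
f=200/np.tan(np.radians(p['vfov']/2)); K=np.array([[f,0,p['cx']],[0,f,p['cy']],[0,0,1]])
pts=np.array([s['eef_pos'],np.array(s['eef_pos'])+[0,0,78],caseR()@[0,-102,257]+O,caseR()@[-125,-102,257]+O,caseR()@[125,-102,257]+O])
uv=cv2.projectPoints(pts,np.array(p['rvec'],float),np.array(p['tvec'],float),K,np.array(p['distortion'],float))[0][:,0]
print(uv.round(0),s['eef_pos'],s['t'])
im=p['img'][:,:,::-1].copy()
for u in uv: cv2.circle(im,tuple(int(v) for v in u),2,(0,255,0),-1)
cv2.imwrite('pics/s2.png',im)
E
```

```text
[[206. 128.]
 [200. 101.]
 [229. 119.]
 [244.  86.]
 [212. 159.]] [ 673.63246597 -196.64283474  227.80177757] 6.525
```

View pics/s2.png

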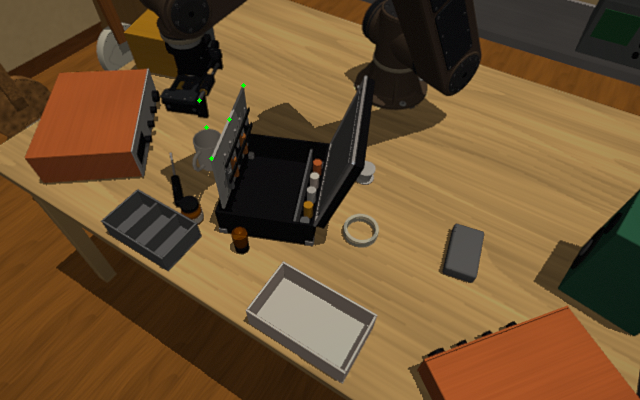

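```bash
python3 - <<'E'
from h import *
out=[]
s=readout.state();Rt=Rtool(s)
for c in ('scene','top'):
    p=read_camera(c)
    f=200/np.tan(np.radians(p['vfov']/2)); K=np.array([[f,0,p['cx']],[0,f,p['cy']],[0,0,1]])
    pts=[np.array(s['eef_pos'])+Rt@np.array(v,float) for v in ([0,0,0],[0,-78,0],[0,-78,90],[0,-78,-90])]
    uv=cv2.projectPoints(np.array(pts),np.array(p['rvec'],float),np.array(p['tvec'],float),K,np.array(p['distortion'],float))[0][:,0]
    print(uv.round(0))
    x0,y0=[int(v) for v in uv[0]]; x0=max(x0-50,0);y0=max(y0-75,0)
    im=cv2.resize(p['img'][y0:y0+120,x0:x0+100,::-1],None,fx=4,fy=4,interpolation=cv2.INTER_CUBIC)
    for u in uv: cv2.circle(im,tuple(int(v) for v in (u-[x0,y0])*4),3,(0,255,0),-1)
    out.append(im)
cv2.imwrite('pics/s3.png',np.hstack(out))
E
```

```text
[[206. 128.]
 [200. 101.]
 [185. 129.]
 [213.  76.]]
[[451. 160.]
 [461. 152.]
 [441. 110.]
 [481. 195.]]
```

View pics/s3.png

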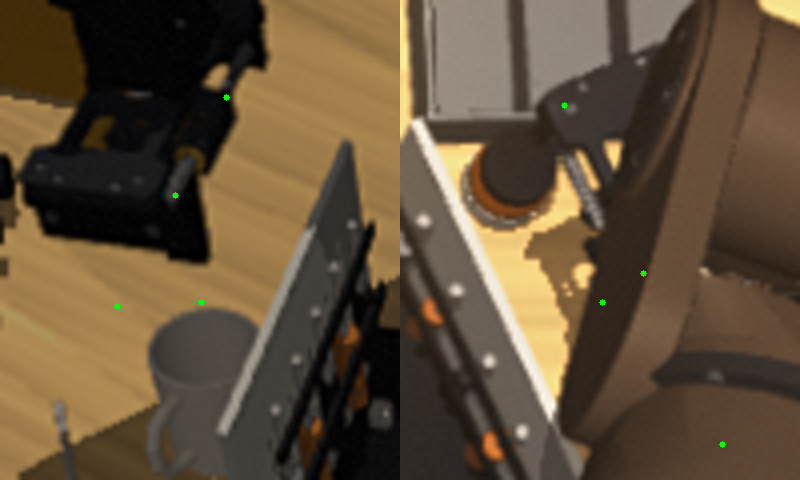

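```bash
python3 - <<'E'
from h import *
s=readout.state();Rt=Rtool(s);p=read_camera('wrist'); M=np.array(p['mount'],float)
for n in ('flap_edge','mug_mid','flap_hinge','lid_edge','jar_mid','driver_grip'):
    for d in nets.mark_of(p,n)[:1]:
        x=(M@np.r_[d['point'],1])[:3]; w=Rt@x+s['eef_pos']; print(n,round(d['confidence'],2),w.round(0),incase(w).round(0))
f=200/np.tan(np.radians(p['vfov']/2)); K=np.array([[f,0,p['cx']],[0,f,p['cy']],[0,0,1]])
Mi=np.linalg.inv(M); print(M.round(2))
uv=cv2.projectPoints(np.array([[0,0,0],[0,-18.8,0.]]),cv2.Rodrigues(Mi[:3,:3])[0],Mi[:3,3],K,np.array(p['distortion'],float))[0][:,0]
im=p['img'][:,:,::-1].copy(); print(uv)
for u in uv: cv2.circle(im,tuple(int(v) for v in u),3,(0,255,0),-1)
cv2.imwrite('pics/w1.png',im)
E
```

```text
flap_edge 0.74 [ 653. -147.  252.] [   5. -106.  252.]
mug_mid 0.62 [ 606. -289.   43.] [ -91. -220.   43.]
flap_hinge 0.91 [ 650. -150.   87.] [   2. -107.   87.]
jar_mid 0.95 [ 793. -189.   37.] [ 119. -197.   37.]
[[-0.0000e+00  9.7000e-01  2.4000e-01 -6.5140e+01]
 [-0.0000e+00 -2.4000e-01  9.7000e-01 -2.0495e+02]
 [ 1.0000e+00  0.0000e+00  0.0000e+00  1.9000e-01]
 [ 0.0000e+00  0.0000e+00  0.0000e+00  1.0000e+00]]
[[317.58609387 221.77328674]
 [317.55948827 230.14547516]]
```

View pics/w1.png

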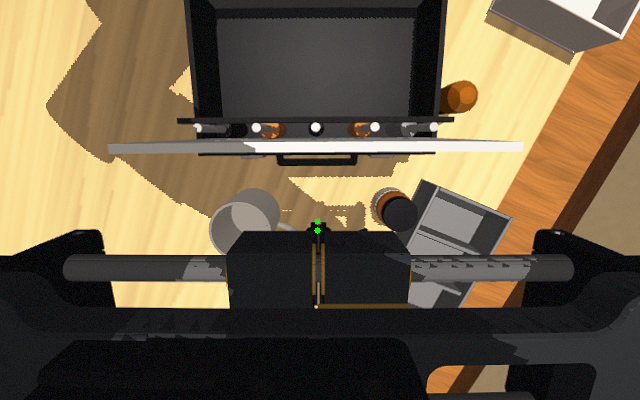

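The panel, mug and jar found through the wrist camera land on the same world positions, so the TCP reading is right. In the picture the panel's edge runs along y=147 px and the fingertips are at (318,225). The scene camera seems to show the tips about 28 mm higher than that. I'll settle this by touch, going a bit lower first.

>>> apply_moves([
  [[-1.5,2,-0.5],[0,0,0],0],
  [[-1.5,0,0],[0,0,0],0],
  [[-1,0,0],[0,0,0],0],
  [[-0.8,0,0],[0,0,0],0],
  [[-0.8,0,0],[0,0,0],0],
])

```text
t: 7.6
eef_pos: [647.9, -144.6, 208.4]
tcp_rot: [-1.568, -0.005, -1.183]
ft_force: [1.1, -1.8, -0.8]
opening: 0.002
```

```bash
cat >> h.py <<'E'
def ang(cams=('wrist','top','scene'),which='flap'):
    for c in cams:
        s=readout.state();p=read_camera(c)
        for d in nets.mark_of(p,which+'_edge')[:1]:
            if c=='wrist': w=Rtool(s)@((np.array(p['mount'],float)@np.r_[d['point'],1])[:3])+s['eef_pos']
            else: w=toworld(p,d['point'])
            q=incase(w)
            if which=='flap': a=np.arctan2(q[2]-88,q[1]+106)
            else: a=np.arctan2(q[2]-90,120-q[1])-np.arctan2(27.5,240)
            if a<-1: a+=2*np.pi
            print(c,which,round(d['confidence'],2),q.round(0),'angle',round(a,2))
E
python3 - <<'E'
from h import *
plan([0,-90,208]); ang()
E
```

```text
t 7.6 case pos [   1.9 -101.8  208.4] F [ 0.4 -2.  -0.8] op 0.0
shift cm [-1.18  0.04 -0.19] turn [-0.2  0.2  0.3] q [-0.32  0.52  1.42 -0.    1.19 -0.71]
wrist flap 0.7 [  3. -90. 251.] angle 1.48
top flap 0.64 [  3. -88. 261.] angle 1.47
scene flap 0.69 [  6. -90. 253.] angle 1.47
```

Touch confirmed: the panel moved to 1.47 with about 2 N, which matches the fingertip geometry. Now I'll follow its arc.

>>> apply_moves([
  [[-2.5,0.1,0],[0,0,0],0],
  [[-2.6,0.6,0],[0,0,0],0],
  [[-2.4,1.2,0],[0,0,0],0],
  [[-1.5,1.2,0],[0,0,0],0],
  [[0,0,0],[-0.2,0.2,0.3],0],
])

```text
t: 8.52
eef_pos: [614.0, -62.0, 175.5]
tcp_rot: [-1.572, -0.001, -1.189]
ft_force: [0.1, -0.5, -0.1]
opening: 0.003
```

```bash
python3 - <<'E'
from h import *
plan([0,10,149]); ang()
E
```

```text
t 8.53 case pos [  1.5 -12.4 175.5] F [-0.1 -0.5 -0.1] op 0.0
shift cm [-2.25  2.65 -0.15] turn [ 0.  -0.1  0. ] q [-0.21  0.48  1.58 -0.    1.07 -0.59]
wrist flap 0.6 [  5.   9. 210.] angle 0.82
top flap 0.43 [ 76. 235.  10.] angle -0.22
scene flap 0.95 [  4.  11. 215.] angle 0.83
```

The panel is at 0.82, and the contact geometry fits a true fingertip about 26 mm short of the reported TCP. That agrees with what the scene camera showed. I'll continue with that correction, in small final steps watched by force.

>>> apply_moves([
  [[-2,2.8,0],[0,0,0],0],
  [[-1.2,2.7,0],[0,0,0],0],
  [[-0.7,2.9,0],[0,0,0],0],
  [[0,0.5,0],[0,0,0],0],
  [[0,0,0],[0,0,0],0],
])

```text
t: 9.45
eef_pos: [602.6, -28.6, 87.7]
tcp_rot: [-1.565, -0.005, -1.193]
ft_force: [-0.6, -0.7, 0.5]
opening: 0.002
```

```bash
python3 - <<'E'
from h import *
plan([0,29,62]); ang()
E
```

```text
t 9.45 case pos [ 3.4 22.8 87.7] F [-0.8 -0.4  0.5] op 0.0
shift cm [-0.64  2.56 -0.36] turn [-0.3 -0.3  0.3] q [-0.16  0.56  1.71 -0.    0.86 -0.53]
wrist flap 0.9 [  2.  62. 121.] angle 0.19
scene flap 0.6 [  3.  60. 125.] angle 0.22
```

>>> apply_moves([
  [[-0.3,1,0],[-0.3,-0.3,0.3],0],
  [[0,0.7,0],[0,0,0],0],
  [[0,0.4,0],[0,0,0],0],
  [[0,0.3,0],[0,0,0],0],
  [[0,0,0],[0,0,0],0],
])

```text
t: 10.38
eef_pos: [601.4, -25.4, 62.3]
tcp_rot: [-1.57, 0.0, -1.187]
ft_force: [0.1, -1.0, -0.3]
opening: 0.007
```

```bash
python3 - <<'E'
from h import *
plan([0,29,62]); ang()
E
```

```text
t 10.38 case pos [ 3.5 26.2 62.3] F [-0.3 -0.9 -0.3] op 0.01
shift cm [-0.28  0.03 -0.35] turn [-0. -0. -0.] q [-0.15  0.6   1.73  0.    0.81 -0.54]
wrist flap 0.87 [ 1. 68. 96.] angle 0.05
scene flap 0.61 [ 3. 68. 95.] angle 0.04
```

Force is still low and the panel is at about 0.04. I'll press in small steps until it stops.

>>> apply_moves([
  [[0,0.3,0],[0,0,0],0],
  [[0,0.2,0],[0,0,0],0],
  [[0,0.2,0],[0,0,0],0],
  [[0,0.1,0],[0,0,0],0],
  [[0,0,0],[0,0,0],0],
])

```text
t: 11.3
eef_pos: [601.6, -25.4, 54.3]
tcp_rot: [-1.569, 0.0, -1.187]
ft_force: [0.2, -0.1, 0.4]
opening: 0.005
```

```bash
python3 - <<'E'
from h import *
plan([0,29,62]); ang(('wrist','scene','wrist'))
E
```

```text
t 11.3 case pos [ 3.7 26.1 54.3] F [ 0.1 -0.2  0.4] op 0.01
shift cm [-0.29 -0.77 -0.37] turn [-0.1 -0.  -0. ] q [-0.15  0.61  1.74  0.    0.79 -0.54]
scene flap 0.62 [ 4. 66. 85.] angle -0.02
wrist flap 0.84 [ 3. 65. 83.] angle -0.03
```

>>> apply_moves([
  [[0,0.1,0],[0,0,0],0],
  [[0,0.1,0],[0,0,0],0],
  [[0,0.1,0],[0,0,0],0],
  [[0,0,0],[0,0,0],0],
  [[0,0,0],[0,0,0],0],
])

```text
t: 12.22
eef_pos: [601.9, -25.4, 54.2]
tcp_rot: [-1.568, -0.001, -1.187]
ft_force: [0.6, -0.2, 0.4]
opening: 0.005
```

```bash
python3 - <<'E'
from h import *
plan([0,29,62]); ang(('scene','wrist','wrist'))
p=read_camera('scene'); a=cv2.resize(p['img'][90:250,180:340,::-1],(400,400),interpolation=cv2.INTER_CUBIC)
p=read_camera('wrist'); b=cv2.resize(p['img'][:,:,::-1],(400,250))
b=np.vstack([b,np.zeros((150,400,3),np.uint8)])
cv2.imwrite('pics/s4.png',np.hstack([a,b]))
E
```

```text
t 12.22 case pos [ 3.9 26.  54.2] F [ 0.5 -0.4  0.4] op 0.0
shift cm [-0.3  -0.78 -0.39] turn [-0.2 -0.   0.1] q [-0.15  0.61  1.74  0.    0.79 -0.54]
scene flap 0.72 [ 3. 66. 88.] angle 0.0
wrist flap 0.65 [ 4. 68. 84.] angle -0.02
wrist flap 0.91 [ 1. 65. 86.] angle -0.01
```

View pics/s4.png

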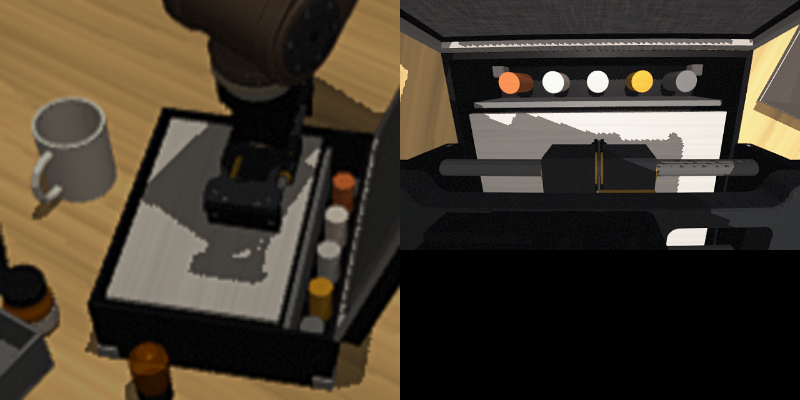

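The picture shows the panel lying flat inside the rim, with the tip shadow meeting it at left-panel px 230,240. The zero rows relaxed the contact force, so I'll press once with a loaded last row to read it.

>>> apply_moves([
  [[0,0.2,0],[0,0,0],0],
  [[0,0.2,0],[0,0,0],0],
  [[0,0.3,0],[0,0,0],0],
  [[0,0.3,0],[0,0,0],0],
  [[0,0.3,0],[0,0,0],0],
])

```text
t: 13.25
eef_pos: [602.2, -25.5, 53.7]
tcp_rot: [-1.563, -0.005, -1.186]
ft_force: [-10.1, 0.5, 31.5]
opening: -0.003
```

```bash
python3 - <<'E'
from h import *
plan([0,29,62]); ang(('scene','wrist'))
E
```

```text
t 13.25 case pos [ 4.2 25.8 53.7] F [-9.2  4.3 31.5] op -0.0
shift cm [-0.31 -0.84 -0.41] turn [-0.5  0.   0.3] q [-0.15  0.61  1.74  0.    0.78 -0.54]
scene flap 0.62 [ 3. 66. 86.] angle -0.01
wrist flap 0.94 [ 6. 66. 82.] angle -0.03
```

The panel holds 31 N against its stop at z 53.7, so it's fully down. Next I lift clear, then cross over the lid to its outer side.

>>> apply_moves([
  [[0,-3,0],[0,0,0],0],
  [[0,-6,0],[0,0,0],0],
  [[0,-6.2,0],[0,0,0],0],
  [[0,-6.2,0],[0,0,0],0],
  [[0,-6.2,0],[0,0,0],0],
])

```text
t: 14.08
eef_pos: [598.0, -24.9, 331.9]
tcp_rot: [-1.569, -0.001, -1.186]
ft_force: [1.6, -0.3, -0.0]
opening: 0.002
```

```bash
python3 - <<'E'
from h import *
plan([0,290,360]); ang(('scene','top','wrist')); ang(('scene','top'),'lid')
E
```

```text
t 14.07 case pos [  0.5  28.  331.9] F [ 1.4 -0.9 -0. ] op 0.0
shift cm [-26.2   -2.83  -0.03] turn [-0.1  0.   0.1] q [-0.15  0.34  1.4   0.    1.4  -0.54]
scene flap 0.66 [ 4. 65. 84.] angle -0.02
top flap 0.79 [ 3. 62. 94.] angle 0.03
wrist flap 0.71 [ 6. 64. 83.] angle -0.03
scene lid 0.6 [  2. 214. 311.] angle 1.86
top lid 0.73 [  2. 218. 306.] angle 1.88
```

>>> apply_moves([
  [[-1,-4.5,0],[0,0,0],0],
  [[-5.5,0,0],[0,0,0],0],
  [[-5.5,0,0],[0,0,0],0],
  [[-5.5,0,0],[0,0,0],0],
  [[-5.5,0,0],[0,0,0],0],
])

```text
t: 15.2
eef_pos: [511.0, 191.0, 371.0]
tcp_rot: [-1.577, 0.003, -1.193]
ft_force: [1.1, -0.1, 0.6]
opening: 0.003
```

```bash
python3 - <<'E'
from h import *
plan([0,280,270]);ang(('scene','top'),'lid')
E
```

```text
t 15.2 case pos [  0.8 260.7 371. ] F [ 1.  -0.5  0.6] op 0.0
shift cm [-1.9  10.11 -0.02] turn [ 0.4 -0.3 -0.2] q [ 0.24  0.24  1.44  0.    1.46 -0.14]
scene lid 0.69 [ -0. 212. 309.] angle 1.86
top lid 0.83 [  2. 217. 307.] angle 1.88
```

>>> apply_moves([
  [[-2.6,0,0],[0.4,-0.3,-0.2],0],
  [[0,5,0],[0,0,0],0],
  [[0,5,0],[0,0,0],0],
  [[0,1.4,0],[0,0,0],0],
  [[0,0,0],[0,0,0],0],
])

```text
t: 16.02
eef_pos: [505.4, 210.1, 254.5]
tcp_rot: [-1.569, -0.002, -1.191]
ft_force: [-0.1, -0.1, -0.0]
opening: 0.002
```

```bash
python3 - <<'E'
from h import *
plan([0,235,255]);ang(('scene','top'),'lid')
p=read_camera('scene'); a=cv2.resize(p['img'][20:260,260:500,::-1],(500,500),interpolation=cv2.INTER_CUBIC)
cv2.imwrite('pics/s5.png',a)
E
```

```text
t 16.02 case pos [  2.7 280.5 254.5] F [-0.1 -0.1 -0. ] op 0.0
shift cm [ 4.55 -0.04 -0.25] turn [-0.1 -0.3  0.1] q [ 0.27  0.31  1.65 -0.    1.18 -0.1 ]
scene lid 0.92 [  1. 213. 311.] angle 1.86
top lid 0.74 [  1. 220. 310.] angle 1.88
```

View pics/s5.png

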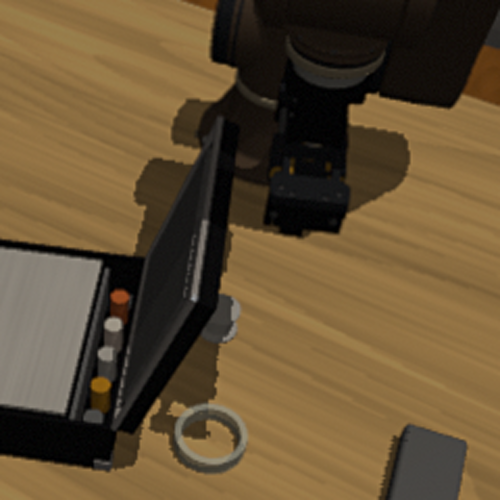

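The view shows the gripper standing behind the lid with a clear gap (lid top edge at crop 225,130, gripper at 310,200). I'll approach and push the lid edge.

>>> apply_moves([
  [[2.5,-0.8,0],[0,0,0],0],
  [[2,0,0],[0,0,0],0],
  [[1,0,0],[0,0,0],0],
  [[1,0,0],[0,0,0],0],
  [[1,0,0],[0,0,0],0],
])

```text
t: 16.9
eef_pos: [534.4, 141.3, 267.2]
tcp_rot: [-1.56, 0.001, -1.189]
ft_force: [-1.8, 4.7, 3.5]
opening: 0.006
```

```bash
python3 - <<'E'
from h import *
plan([0,158,267]);ang(('scene','top'),'lid')
E
```

```text
t 16.9 case pos [  3.8 205.9 267.2] F [0.1 5.  3.5] op 0.01
shift cm [ 4.79  0.01 -0.37] turn [-0.6 -0.1 -0. ] q [ 0.14  0.3   1.62  0.    1.21 -0.25]
scene lid 0.6 [ -3. 191. 319.] angle 1.76
```

>>> apply_moves([
  [[1.8,-0.3,0],[-0.6,0,0],0],
  [[1.8,-0.3,0],[0,0,0],0],
  [[1.8,0,0],[0,0,0],0],
  [[1.8,0,0],[0,0,0],0],
  [[1.8,0,0],[0,0,0],0],
])

```text
t: 17.73
eef_pos: [568.9, 55.1, 272.9]
tcp_rot: [-1.571, 0.001, -1.187]
ft_force: [0.5, 3.3, -1.7]
opening: 0.005
```

```bash
python3 - <<'E'
from h import *
plan([0,102,265]);ang(('scene','top','wrist'),'lid')
E
```

```text
t 17.73 case pos [  3.5 113.  272.9] F [ 1.7  2.9 -1.7] op 0.0
shift cm [ 1.1   0.79 -0.35] turn [ 0.  -0.  -0.1] q [-0.02  0.33  1.56  0.    1.25 -0.4 ]
scene lid 0.78 [  1.  95. 331.] angle 1.35
```

>>> apply_moves([
  [[2.2,0.7,0],[0,0,0],0],
  [[2.2,0.8,0],[0,0,0],0],
  [[2.7,1.1,0],[0,0,0],0],
  [[2.6,1.5,0],[0,0,0],0],
  [[2,1.5,0],[0,0,0],0],
])

```text
t: 18.65
eef_pos: [615.1, -57.2, 215.4]
tcp_rot: [-1.569, -0.0, -1.185]
ft_force: [-0.0, 2.3, 0.4]
opening: 0.004
```

```bash
python3 - <<'E'
from h import *
plan([0,-9,213]);ang(('scene','top','wrist'),'lid')
E
```

```text
t 18.65 case pos [  4.2  -8.4 215.4] F [0.8 2.2 0.4] op 0.0
shift cm [ 0.06  0.23 -0.42] turn [-0.1  0.1  0. ] q [-0.2   0.45  1.53  0.    1.16 -0.59]
scene lid 0.64 [  6. -48. 268.] angle 0.7
top lid 0.64 [ -95. -215.   47.] angle -0.24
```

>>> apply_moves([
  [[2.1,2.5,0],[0,0,0],0],
  [[1.8,2.5,0],[0,0,0],0],
  [[1.4,2.7,0],[0,0,0],0],
  [[0.6,1.8,0],[0,0,0],0],
  [[0,0,0],[0,0,0],0],
])

```text
t: 19.58
eef_pos: [639.3, -107.5, 125.2]
tcp_rot: [-1.562, -0.006, -1.178]
ft_force: [0.0, 0.3, 0.6]
opening: 0.002
```

```bash
python3 - <<'E'
from h import *
plan([0,-72,87]);ang(('scene','top','wrist'),'lid')
E
```

```text
t 19.57 case pos [  7.9 -64.2 125.2] F [0.1 0.3 0.6] op 0.0
shift cm [ 0.75  3.81 -0.83] turn [-0.5  0.5  0.3] q [-0.27  0.57  1.57  0.    0.99 -0.66]
scene lid 0.61 [   2. -114.  163.] angle 0.19
```

>>> apply_moves([
  [[0.4,1.5,-0.5],[-0.5,0.5,0.3],0],
  [[0.3,1.2,0],[0,0,0],0],
  [[0,0.6,0],[0,0,0],0],
  [[0,0.4,0],[0,0,0],0],
  [[0,0.2,0],[0,0,0],0],
])

```text
t: 20.5
eef_pos: [638.6, -117.0, 85.6]
tcp_rot: [-1.568, -0.003, -1.187]
ft_force: [0.2, -0.7, 1.3]
opening: 0.006
```

```bash
python3 - <<'E'
from h import *
plan([0,-72,87]);ang(('scene','top','wrist'),'lid')
E
```

```text
t 20.5 case pos [  3.6 -72.7  85.6] F [-0.  -0.7  1.3] op 0.01
shift cm [-0.07 -0.14 -0.36] turn [-0.2 -0.   0.2] q [-0.28  0.62  1.59 -0.    0.92 -0.67]
scene lid 0.86 [   0. -121.  117.] angle -0.0
```

Nearly shut. I'll press in small loaded steps until it stops.

>>> apply_moves([
  [[0,0.2,0],[0,0,0],0],
  [[0,0.2,0],[0,0,0],0],
  [[0,0.2,0],[0,0,0],0],
  [[0,0.2,0],[0,0,0],0],
  [[0,0.2,0],[0,0,0],0],
])

```text
t: 21.42
eef_pos: [639.0, -117.0, 83.9]
tcp_rot: [-1.564, -0.007, -1.186]
ft_force: [-5.8, 0.7, 17.6]
opening: 0.007
```

It stops at z 83.9 with 18 N. That implies the same 34 mm tip offset as on the panel (88 - 53.7) against a 118 mm lid top, so the lid is shut. One firmer press, then back off.

>>> apply_moves([
  [[0,0.25,0],[0,0,0],0],
  [[0,0.3,0],[0,0,0],0],
  [[0,0.3,0],[0,0,0],0],
  [[0,0.3,0],[0,0,0],0],
  [[0,0.3,0],[0,0,0],0],
])

```text
t: 22.05
eef_pos: [639.3, -117.1, 83.8]
tcp_rot: [-1.558, -0.012, -1.186]
ft_force: [-10.2, 1.7, 26.2]
opening: 0.003
```

>>> apply_moves([
  [[0,-3,0],[0,0,0],0],
  [[0,-5,0],[0,0,0],0],
  [[0,-5,0],[0,0,0],0],
  [[0,-5,0],[0,0,0],0],
  [[0,0,0],[0,0,0],0],
])

```text
t: 22.68
eef_pos: [635.7, -115.5, 269.8]
tcp_rot: [-1.558, -0.012, -1.186]
ft_force: [0.4, 0.2, -0.4]
opening: 0.006
```

```bash
python3 - <<'E'
from h import *
plan([0,-72,87]);ang(('scene','top','wrist','scene'),'lid')
out=[]
for c in ('scene','top'):
    p=read_camera(c); out.append(cv2.resize(p['img'][40:280,120:520,::-1],(500,300)))
    for n in "mug_mid jar_mid spool_mid tape_mid valve_mid driver_grip meter_mid".split():
        for d in nets.mark_of(p,n)[:1]: print(c,n,round(d['confidence'],2),toworld(p,d['point']).round(0))
cv2.imwrite('pics/end.png',np.vstack(out))
E
```

```text
t 22.68 case pos [  1.5 -70.1 269.8] F [ 0.4  0.  -0.4] op 0.01
shift cm [-0.03 18.27 -0.39] turn [-0.7  0.1  0.7] q [-0.28  0.44  1.39 -0.    1.28 -0.67]
scene lid 0.66 [   4. -123.  118.] angle 0.0
wrist lid 0.71 [  -0. -123.  118.] angle 0.0
scene lid 0.95 [   2. -122.  117.] angle -0.0
scene mug_mid 0.7 [ 605. -286.   46.]
scene spool_mid 0.62 [419. 115.  18.]
scene tape_mid 0.83 [594. 197.  13.]
scene valve_mid 0.88 [792. -33.  42.]
scene driver_grip 0.54 [ 742. -294.   13.]
scene meter_mid 0.66 [517. 441.  18.]
top mug_mid 0.56 [ 602. -289.   46.]
top jar_mid 0.69 [569.  63.  91.]
top spool_mid 0.87 [413. 113.  21.]
top tape_mid 0.64 [595. 198.  14.]
top valve_mid 0.85 [791. -36.  41.]
top meter_mid 0.56 [514. 438.  15.]
```

View pics/end.png

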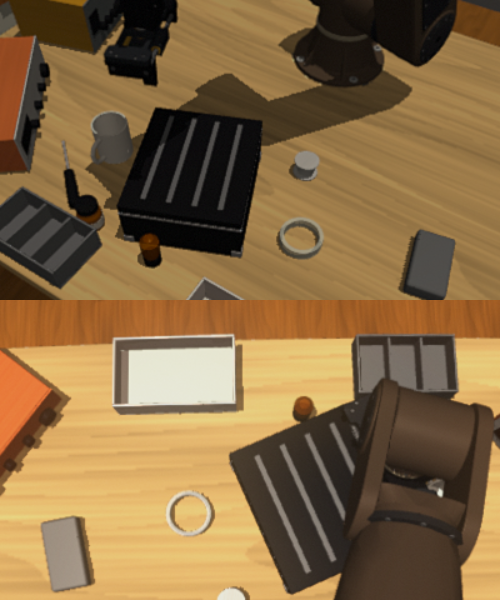

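The lid is flat and shut at 0.00 in three readings. The bystanders are where they were, with the jar visible in the scene view at crop (90,208). The robot is well clear.

```bash
python3 -c "
from h import *
print(env.job_done())"
```

```text
the job is handed in; nothing more can be done
None
```

I folded the panel down flat, then swung the lid shut over it, using only the closed fingertips, and handed the job in at about 23 s of the 67 s allowed.

- **Panel:** it read about 0 rad (−0.03 to +0.03) after release. It was hard against its stop when pressed with about 31 N.
- **Lid:** it read 0.00 rad in three readings from the scene and wrist cameras, with its edge at a height of 117–118 mm. It was hard against its stop at 26 N, and the gripper was well clear at hand-in.
- **Other things on the bench:** mug, spool, tape, valve, screwdriver and meter were within about 5 mm of their first positions.

**Checks that failed or disagreed:**
- The jar was not re-measured. The top camera, with the arm in its view, reported it at a wrong spot, and the scene camera gave nothing. The last picture shows it in its place.
- The top camera gave no final lid reading, and one wrong lid-edge reading partway through.
- The fingertips appear to end about 30 mm (26–34 mm) short of the reported TCP. I noticed this in the scene picture and at contact, and worked by force and camera instead. Both stops implied the same 34 mm, which fits both parts being fully down.

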